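# Hang the rinsed grater on the sprung drying rail and hold the rail out at the marker

### The arm

A 6-joint arm with a two-finger parallel gripper is mounted at the origin on a cart in front of the work surface, level with it; the furniture and walls round the work are solid. World frame = base frame: x ahead of the robot, y to its left, z up, the work surface at z = 0. Lengths are in m, angles in rad, forces in N, time in s.
With the tool pointing down it reaches from about 0.35 to 0.975 m from the base axis. Payload 7.1 kg.
Tool frame: the origin (TCP) lies on the centre line of the jaws, within the pads' length; the fingertips stand 14 mm ahead of it and the grasp point (between the pads) lies 5 mm behind it; z points along the fingers, y is the line along which they close (so a half turn about z gives the same grasp; the last joint's range is limited). The gripper opens to 88 mm and grips with 3 to 60 N. Pads are 20 mm wide; open, the fingers measure 115 mm over their backs; the gripper's body (75 mm by 178 mm) begins 61 mm behind the grasp point.
Start: joints at [-1.265, 0.423, 1.63, -0, 1.089, -0.019], TCP at [0.199, -0.592, 0.237] pointing down, gripper open.
Joint ranges: [-3, 3], [-0.9, 2.11], [0.09, 2.58], [-1.31, 4.45], [0.11, 2.69], [-2.54, 2.54]. Speed limits (rad/s): [2.39, 2.39, 3.01, 3.14, 3.14, 3.14].

### API

Orientations are given as a rotation vector (axis times angle).
In Python, from rig import arm gives the robot as it stands.
- The arm moves only by the shell command python3 -m creep 'ROWS' [FORCE]. ROWS is JSON, a list of rows, each a list of 7 numbers: the turn, a rotation vector about the tool's x, y, z in rad, then the shift along the tool's x, y, z in m, then the finger opening in m, from 0 to 0.0878. A call has exactly 5 rows; each row is the pose to reach, as a shift and turn from the pose commanded when the call began, along the tool's axes at that moment; what a row does not reach only later rows make up. A row lasts 1/10 s, in which the tool goes at most 50 mm and 8.59 degrees, less where a joint would pass 70% of its speed; a pose out of reach is approached as far as the arm can. A call with a gripper value outside its range is refused whole. The fingers move at their own pace and stop on an object; FORCE is the grip in N (left out, the last holds). Time passes only in rows, so rows that repeat a pose let the fingers close, or fill a call up. It gives the time, the measured TCP pose, the force, the opening and the grip force at its end, in the units of the state.
- arm.get_state(): the state, without advancing time (a new reading comes with each control period).
- arm.camera(name): name is "scene" or "top" or "wrist"; returns the picture (480x640x3 uint8, blue, green, red); there is no depth.
- arm.camera_model(name): a dict with "camera_matrix" (3x3 intrinsics, pixels), "R" (3x3) and "t" (3): a world point X has camera coordinates R X + t; the wrist camera has in their place "T_tool_cam" (4x4, takes a point from camera to tool coordinates, whose origin is the TCP and whose axes are the flange's). Camera axes: x right, y down, z forward; pixel columns grow to the right and rows downward; lengths in m; the calibration is good to about 2 mm. A picture is of the moment at which its call begins: read the wrist's pose just before it. camera_model takes no time and is no camera call.
- arm.finish_job(): hands the job in; it is judged then, once.
The state is a dict: "time": time; "joint_pos": joint angles; "joint_vel": joint speeds; "joint_torque": joint torques, N m; "position": TCP position; "orientation": TCP orientation; "wrist_force": force on the tool from outside, world axes, zero at the start; "wrist_torque": the same for the moment, N m; "grip_width": finger opening in m; "grasp_force": force on a finger pad.
Only numpy, scipy, OpenCV 4.12 (cv2) and the standard library are available. Lean on these libraries where they do the work, as an engineer would, in place of code of your own. Each camera call takes 0.05 s, during which the arm holds its last target. There are 200 camera calls.

### The job

The grater has just been rinsed: hang it astride the bar of the drying rail, between the rail's two side rods, while the rail is fully home, and let go of it. Then pull the sprung rail out (it has an upright knob at one end) until the bar is level with the tip of the black pointer on the side scale, so that the grater drips into the tray, with the grater still hanging on the bar. The rail slides back if it is let go, so finish while still holding it at the pointer; leave the other things on the worktop alone.

Things in the scene. Friction and masses are not known exactly. Their poses are not given: they have to be found in the camera images.
- unit: Fixed drying unit. White base 320 (x) x 270 x 8 mm, steel drip tray in front (rim 28 mm high), white upright back 171 mm high, 70 mm behind the home bar; two guide tubes (y = -90, +90 mm) through it, to x = 202 mm. Scale strip at y = 121 mm, top 132 mm high. Origin on the worktop under the home bar's middle; +x to the back, away from the robot; y along the bar. The rail slides out along -x.
- bar_mid (a point): Middle of the rail's steel cross bar: round, 12 mm thick, along y, axis 150 mm above the worktop, from y = -135 to +106 mm. Axes as the unit's; moves with the rail. Two side rods (10 mm thick, at y = -90 and +90 mm, level with the bar) run from it back (+x) into the tubes: the grater goes between them.
- rail_knob (a point): Grip point of the rail's upright black knob at the bar's -y end (135 mm from the bar's middle): a vertical cylinder 20 mm in diameter, standing on the bar and ending 40 mm above the bar's axis; this point is on its axis, 22 mm above the bar's axis. Moves with the rail.
- rail (a joint): How far the rail is pulled out towards the robot (the unit's -x), m: 0 fully home, 0.11 at its stop. A spring pulls it home: about 3 N at home and 7 N at 0.09 m, little friction.
- marker_tip (a point): Pointer: black clip 16 x 12 x 20 mm on the scale strip with a thin upright pointer (3 mm wide at the tip) beside the path of the bar's +y end. This point is at the bar's height, at y = 121 mm; the pointer ends 7 mm higher. Fixed, 55 to 90 mm out from the bar's home. Axes as the unit's. The bar is at the pointer when bar_mid and this point have the same x in the unit's frame.
- grater: Steel grater like a tent, 115 mm high, standing on its open foot: two panels 84 mm long (y), 3 mm thick, inner faces about 69 mm apart at the foot, 23 mm at the top, open ends; flat crown 30 x 84 mm, its underside 78 mm above the foot; black handle on top. 0.11 to 0.22 kg. Origin: centre of the foot; x across the panels, y along crown and handle. Either way round will do.
- grater_handle (a point): Centre of the grater's handle: a black bar 18 mm (x) x 84 mm (y) x 16 mm (z), 107 mm above the foot, 16 mm clear above the crown, on two small posts at y = -34 and +34 mm.
- grater_crown (a point): Middle of the underside of the grater's crown, 78 mm above its foot on its axis: when the grater hangs, this rests on top of the bar (6 mm above the bar's axis).
- jar: Bystander: jar with a red screw lid, 65 mm in diameter, 100 mm high, standing on the worktop; origin at the centre of its foot. Loose.
- mug: Bystander: grey-green mug, 81 x 117 x 94 mm, standing on the worktop; origin at the centre of its foot. Loose.
- spice: Bystander: spice jar with a green cap, 46 mm in diameter, 106 mm high, standing on the worktop; origin at the centre of its foot. Loose.
Not all that is in view belongs to the job. What is shaped like the grater but blue is not meant.

How it is judged:
On the way, in this order (a step that is already met when the one before it is completed fails the run):
1. the grater hangs astride the bar between the side rods, released, with the rail home (contact force between grater and rail above 0.4 N and z of grater_crown in the frame of bar_mid between 0.002 and 0.012 m and x of grater_crown in the frame of bar_mid between -0.015 and 0.015 m and y of grater_crown in the frame of bar_mid between -0.055 and 0.055 m and angle between grater's own z axis and vertical below 0.35 rad and contact force between grater and the fingers below 0.05 N and contact force between grater and the arm below 0.05 N and linear speed of grater below 0.05 m/s and value of joint rail below 0.01 m), for 0.2 s.
2. the rail is pulled out and held at the pointer, the grater still hanging on it (contact force between grater and rail above 0.4 N and z of grater_crown in the frame of bar_mid between 0.002 and 0.012 m and x of grater_crown in the frame of bar_mid between -0.015 and 0.015 m and y of grater_crown in the frame of bar_mid between -0.055 and 0.055 m and angle between grater's own z axis and vertical below 0.35 rad and contact force between grater and the fingers below 0.05 N and contact force between grater and the arm below 0.05 N and linear speed of grater below 0.05 m/s and x of bar_mid in the frame of marker_tip between -0.006 and 0.006 m and velocity of joint rail between -0.01 and 0.01 m/s and contact force between rail and the fingers above 1 N), for 0.3 s.
At the end, for the whole second after the job is handed in: The fingers still hold the rail (over 1 N), still, its bar within 6 mm of the pointer tip along the slide; the grater hangs released astride the bar, crown on it within 55 mm of its middle and 15 mm fore and aft, tilted under 20 degrees, nearly at rest, not touched by the robot (all of step 2); the arm keeps its last pose, push and grip.
It fails at once if the grater is tipped over or dropped (angle between grater's own z axis and vertical above 0.8 rad or linear speed of grater above 1.2 m/s).
It fails at once if the jar, the mug or the spice jar is disturbed (distance of any of jar, mug, spice from where it was at the start of the episode above 0.03 m).
It also fails if it takes over 56 s, if anything falls off the work surface, if the arm or the gripper's body presses on something with over 40 N, if the wrist force passes 120 N, or if a joint passes its speed limit or range.

## Working session

There is one attempt and no reset: what is moved stays moved. The work goes in short steps, Python scripts to look and compute and a shell command to move; the robot and the scene stay as the last step left them, time stands still between calls to the robot, and variables do not carry over. Pictures are saved under pics/ and viewed, at most 10 in all, crops included, and the job is handed in when it is done.

```bash
ls; mkdir -p pics
python3 - <<'E'
from rig import arm
import cv2,numpy as np
s=arm.get_state();print(s['position'],s['orientation'],s['time'])
for n in('scene','top'):
    cv2.imwrite(f'pics/{n}0.png',arm.camera(n)); m=arm.camera_model(n);print(n,{k:np.round(v,4).tolist() for k,v in m.items() if not isinstance(v,str)})
print(arm.camera_model('wrist'))
E
```

```text
pics
[ 0.19928421 -0.5917941   0.23590402] [-3.09874998e+00 -5.07707882e-01  3.71818525e-04] 0.0
scene {'camera_matrix': [[514.0945, 0.0, 321.3606], [0.0, 514.0945, 235.1714], [0.0, 0.0, 1.0]], 'R': [[-0.4762, -0.8793, -0.005], [-0.6785, 0.3711, -0.634], [0.5593, -0.2985, -0.7733]], 't': [0.3212, 0.3746, 1.244]}
top {'camera_matrix': [[607.9056, 0.0, 321.1552], [0.0, 607.9056, 233.03], [0.0, 0.0, 1.0]], 'R': [[0.0144, -0.9998, 0.01], [-0.7908, -0.0175, -0.6118], [0.6119, 0.0009, -0.7909]], 't': [0.1035, 0.4625, 1.7291]}
{'camera_matrix': array([[412.25021809,   0.        , 319.59751449],
       [  0.        , 412.25021809, 236.02961644],
       [  0.        ,   0.        ,   1.        ]]), 'T_tool_cam': array([[ 6.25080290e-04, -9.61628036e-01, -2.74355845e-01,
         7.53223481e-02],
       [ 9.99999689e-01,  7.32885916e-04, -2.90438678e-04,
         1.05798375e-03],
       [ 4.80365510e-04, -2.74355578e-01,  9.61628195e-01,
        -1.48476211e-01],
       [ 0.00000000e+00,  0.00000000e+00,  0.00000000e+00,
         1.00000000e+00]])}
```

View pics/scene0.png

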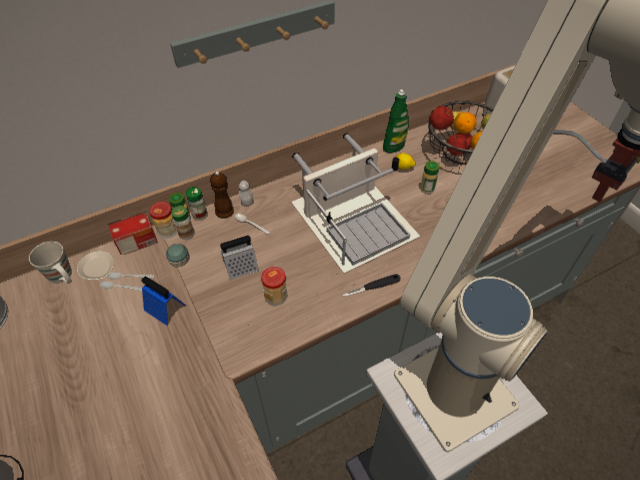

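View pics/top0.png

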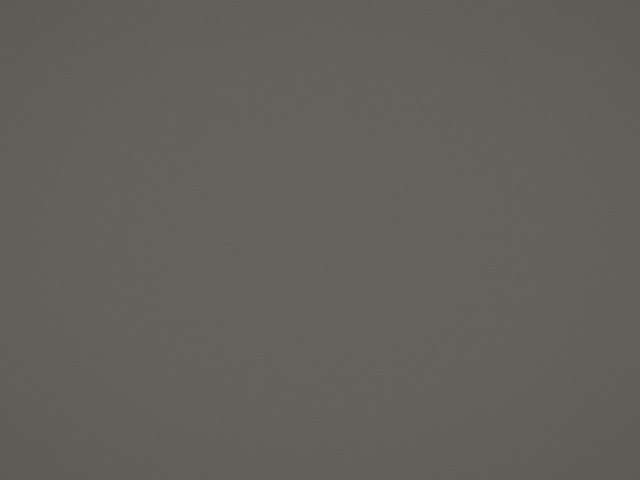

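The scene view shows the grater at about (240,255), and the drying unit around (355,205) with its knob at about (396,164). The jar is at (274,285). The top camera shows only uniform grey, so it is blocked. I'll enlarge the scene.

Run:
```python
import cv2
im=cv2.imread('pics/scene0.png')
cv2.imwrite('pics/c1.png',cv2.resize(im[125:275,215:415],None,fx=4,fy=4,interpolation=cv2.INTER_CUBIC))
```

```text
(no output)
```

View pics/c1.png

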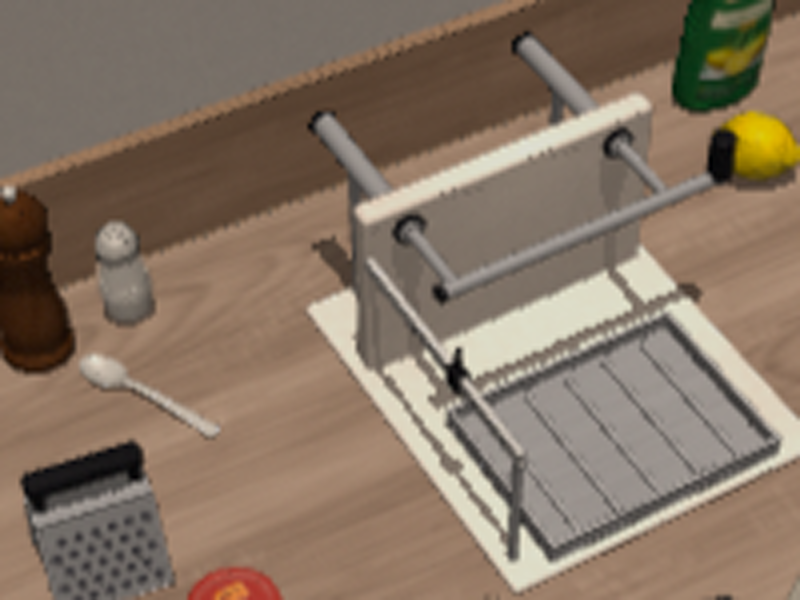

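```bash
cat > h.py <<'E'
from rig import arm
import numpy as np
from scipy.spatial.transform import Rotation as Ro
from scipy.optimize import least_squares
m=arm.camera_model('scene')
K,R,t=[np.array(m[k]) for k in('camera_matrix','R','t')]
def proj(X):
    c=K@(R@np.asarray(X)+t);return c[:2]/c[2]
def ray(uv,z):
    d=R.T@np.linalg.solve(K,[*uv,1]);o=-R.T@t;return o+d*(z-o[2])/d[2]
cr=lambda x,y:(215+x/4,125+y/4)
E
python3 - <<'E'
from h import *
pts=[((0,.106,.15),cr(440,292)),((0,-.135,.19),cr(724,134)),((.202,.09,.15),cr(322,122)),((.202,-.09,.15),cr(523,43)),((0,-.09,.15),cr(665,194)),((0,.09,.15),cr(456,284))]
W=lambda p,q:np.array([p[0]+np.cos(p[2])*q[0]-np.sin(p[2])*q[1],p[1]+np.sin(p[2])*q[0]+np.cos(p[2])*q[1],q[2]])
f=lambda p:np.concatenate([proj(W(p,q))-uv for q,uv in pts])
r=least_squares(f,[.7,-.1,0]);p=r.x;print(p,np.round(r.fun,1))
mk=ray(cr(458,351),.157);d=mk[:2]-p[:2];c,s=np.cos(p[2]),np.sin(p[2])
print('marker local',c*d[0]+s*d[1],-s*d[0]+c*d[1])
print('knob',W(p,(0,-.135,.172)))
for n,a in dict(hl=(28,478),hr=(138,452)).items(): print(n,ray(cr(*a),.115))
print('jar',ray((274,274),.1))
E
```

```text
[ 0.58789912 -0.06774653  0.03180682] [-0.6  0.5  0.1 -0.3 -0.3 -0.7 -0.2 -0.6  0.8  0.3  0.3  0.4]
marker local -0.0586414607416433 0.12431986727071428
knob [ 0.59219232 -0.20267825  0.172     ]
hl [0.59681804 0.34593006 0.115     ]
hr [0.5820164  0.27185483 0.115     ]
jar [0.4518511 0.260531  0.1      ]
```

```bash
cat >> h.py <<'E'
def go(x,y,z,heading):
    s=arm.get_state();Rt=Ro.from_rotvec(s['orientation'])
    h=Ro.from_euler('z',heading)*Ro.from_euler('x',np.pi)
    print('t',s['time'],'pos',np.round(s['position'],4),'F',np.round(s['wrist_force'],2),'w',s['grip_width'],s['grasp_force'])
    print('turn',np.round((Rt.inv()*h).as_rotvec(),3),'shift',np.round(Rt.inv().apply(np.array([x,y,z])-s['position']),4))
def wray(uv,z,s):
    m=arm.camera_model('wrist');Kw=np.array(m['camera_matrix']);T=np.array(m['T_tool_cam'])
    Rt=Ro.from_rotvec(s['orientation']).as_matrix();A=Rt@T[:3,:3];o=Rt@T[:3,3]+s['position']
    d=A@np.linalg.solve(Kw,[*uv,1]);return o+d*(z-o[2])/d[2]
E
python3 -c "
from h import *
go(.589,.309,.28,1.374)"
```

```text
t 0.1 pos [ 0.1993 -0.5919  0.236 ] F [-0.13 -0.01 -0.33] w 0.08761931101281101 0.0
turn [-1.000e-03 -1.000e-03 -1.049e+00] shift [ 0.6568 -0.7295 -0.043 ]
```

```bash
python3 -m creep '[[0,0,-0.05,0.033,-0.036,-0.008,0.0878],[0,0,-0.1,0.066,-0.072,-0.016,0.0878],[0,0,-0.15,0.099,-0.108,-0.024,0.0878],[0,0,-0.2,0.132,-0.144,-0.032,0.0878],[0,0,-0.25,0.165,-0.18,-0.04,0.0878]]'; python3 -c "
from h import *
go(.589,.309,.28,1.374)"
```

```text
time: 0.6
position: [0.2986, -0.3671, 0.2767]
orientation: [-3.012, -0.893, 0.0]
wrist_force: [0.6, -0.3, -0.2]
grip_width: 0.0879
grasp_force: 0.0
t 0.6 pos [ 0.2986 -0.3671  0.2767] F [ 0.57 -0.27 -0.22] w 0.08785921950243368 0.0
turn [-0.    -0.    -0.798] shift [ 0.6119 -0.4086 -0.0031]
```

```bash
python3 -m creep '[[0,0,-0.06,0.04,-0.026,0,0.0878],[0,0,-0.12,0.08,-0.053,0,0.0878],[0,0,-0.18,0.12,-0.08,0,0.0878],[0,0,-0.24,0.16,-0.107,0,0.0878],[0,0,-0.3,0.205,-0.136,0,0.0878]]'; python3 -c "
from h import *
go(.589,.309,.28,1.374)"
```

```text
time: 1.1
position: [0.3952, -0.1448, 0.2767]
orientation: [2.844, 1.333, 0.0]
wrist_force: [0.2, -1.1, -0.2]
grip_width: 0.088
grasp_force: 0.0
t 1.1 pos [ 0.3952 -0.1448  0.2767] F [ 0.21 -1.06 -0.23] w 0.08797142995636274 0.0
turn [ 0.     0.    -0.497] shift [ 0.4728 -0.1413 -0.0033]
```

```bash
python3 -m creep '[[0,0,-0.06,0.046,-0.016,0,0.0878],[0,0,-0.12,0.092,-0.032,0,0.0878],[0,0,-0.18,0.138,-0.048,0,0.0878],[0,0,-0.24,0.184,-0.064,0,0.0878],[0,0,-0.3,0.23,-0.08,0,0.0878]]'; python3 -c "
from h import *
go(.589,.309,.28,1.374)"
```

```text
time: 1.6
position: [0.4813, 0.0832, 0.2766]
orientation: [2.612, 1.745, -0.0]
wrist_force: [0.4, -0.9, -0.4]
grip_width: 0.088
grasp_force: 0.0
t 1.6 pos [0.4813 0.0832 0.2766] F [ 0.41 -0.93 -0.42] w 0.08795466554823667 0.0
turn [-0.     0.    -0.196] shift [ 0.2498  0.013  -0.0035]
```

```bash
python3 -m creep '[[0,0,-0.05,0.05,0.003,-0.003,0.0878],[0,0,-0.1,0.1,0.006,-0.003,0.0878],[0,0,-0.15,0.15,0.009,-0.003,0.0878],[0,0,-0.196,0.2,0.011,-0.003,0.0878],[0,0,-0.196,0.25,0.013,-0.003,0.0878]]';python3 -m creep '[[0,0,0,0,0,0,0.05],[0,0,0,0,0,0,0.05],[0,0,0,0,0,0,0.05],[0,0,0,0,0,0,0.05],[0,0,0,0,0,0,0.05]]'; python3 -c "
from h import *
import cv2,pickle
s=arm.get_state();im=arm.camera('wrist');cv2.imwrite('pics/w1.png',im);pickle.dump(s,open('s1.pkl','wb'))
go(.589,.309,.28,1.374)"
```

```text
time: 2.1
position: [0.5897, 0.3083, 0.2792]
orientation: [-2.43, -1.99, 0.001]
wrist_force: [0.4, 0.4, -0.3]
grip_width: 0.0878
grasp_force: 0.0
time: 2.6
position: [0.5893, 0.3052, 0.2801]
orientation: [2.433, 1.987, 0.0]
wrist_force: [-0.6, 0.6, 0.2]
grip_width: 0.052
grasp_force: 0.0
t 2.65 pos [0.5893 0.3054 0.2802] F [ 0.22 -0.31  0.28] w 0.05065388759698001 0.0
turn [ 0.    -0.    -0.004] shift [ 0.0035 -0.001   0.0002]
```

View pics/w1.png

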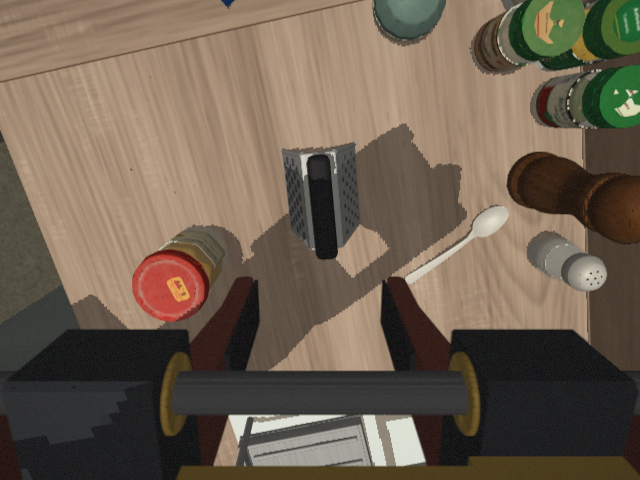

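The wrist view shows the grater's handle running from (319,157) to (326,256), with the jar to the left and the spoon to the right.

Run:
```python
from h import *
import pickle
s=pickle.load(open('s1.pkl','rb'))
a=wray((318,158),.115,s);b=wray((326,255),.115,s);d=a-b;c=(a+b)/2
print(a,b,np.linalg.norm(d),c,np.arctan2(d[1],d[0]))
h=np.arctan2(d[1],d[0])
go(c[0],c[1],.107-.005+.002,h)
```

```text
[0.59790841 0.350262   0.115     ] [0.58882046 0.27384995 0.115     ] 0.07695058520618786 [0.59336444 0.31205598 0.115     ] 1.452418930004731
t 2.65 pos [0.5893 0.3054 0.2802] F [ 0.22 -0.31  0.28] w 0.05065388759698001 0.0
turn [ 0.    -0.    -0.083] shift [0.0073 0.0026 0.1762]
```

```bash
python3 -m creep '[[0,0,-0.083,0.007,0.003,0.03,0.05],[0,0,-0.083,0.007,0.003,0.06,0.05],[0,0,-0.083,0.007,0.003,0.09,0.05],[0,0,-0.083,0.007,0.003,0.11,0.05],[0,0,-0.083,0.007,0.003,0.12,0.05]]';python3 -m creep '[[0,0,0,0,0,0.015,0.05],[0,0,0,0,0,0.03,0.05],[0,0,0,0,0,0.045,0.05],[0,0,0,0,0,0.056,0.05],[0,0,0,0,0,0.056,0.05]]'; python3 -c "
from h import *
import cv2
cv2.imwrite('pics/w2.png',arm.camera('wrist'))
go(.5934,.3121,.104,1.452)"
```

```text
time: 3.15
position: [0.5928, 0.3116, 0.1578]
orientation: [-2.348, -2.086, 0.004]
wrist_force: [-0.5, 0.2, -0.2]
grip_width: 0.0499
grasp_force: 0.0
time: 3.65
position: [0.5927, 0.3121, 0.1017]
orientation: [-2.347, -2.087, 0.005]
wrist_force: [0.9, -0.8, -0.9]
grip_width: 0.0499
grasp_force: 0.0
t 3.7 pos [0.5933 0.3125 0.1028] F [-1.03 -0.37 -0.67] w 0.04992392308713508 0.0
turn [-0.001  0.001  0.002] shift [-0.0003  0.0002 -0.0012]
```

View pics/w2.png

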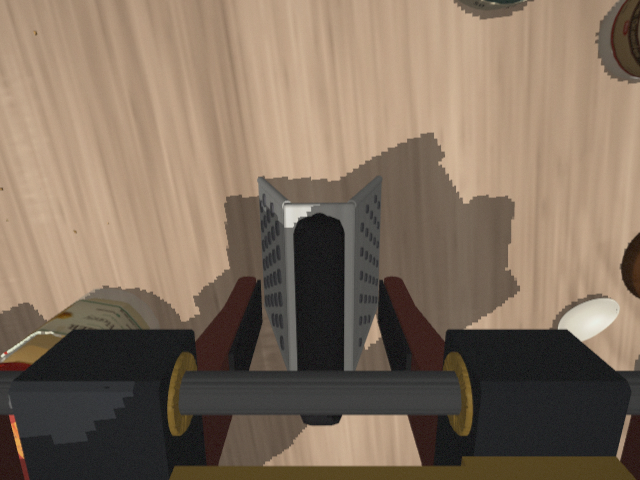

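Fingers straddle the handle, centred at about (320,290). I'll grip and lift.

```bash
python3 -m creep '[[0,0,0,0,0,-0.001,0.01],[0,0,0,0,0,-0.001,0.01],[0,0,0,0,0,-0.001,0.01],[0,0,0,0,0,-0.001,0.01],[0,0,0,0,0,-0.001,0.01]]' 30;python3 -m creep '[[0,0,0,0,0,0,0.01],[0,0,0,0,0,-0.01,0.01],[0,0,0,0,0,-0.03,0.01],[0,0,0,0,0,-0.06,0.01],[0,0,0,0,0,-0.09,0.01]]'; python3 -m creep '[[0,0,0,0,0,-0.03,0.01],[0,0,0,0,0,-0.06,0.01],[0,0,0,0,0,-0.09,0.01],[0,0,0,0,0,-0.105,0.01],[0,0,0,0,0,-0.11,0.01]]'; python3 -c "
from h import *
go(.588,-.068,.305,1.603)"
```

```text
time: 4.2
position: [0.5938, 0.3127, 0.105]
orientation: [2.347, 2.088, 0.001]
wrist_force: [-0.8, -0.2, 1.3]
grip_width: 0.0179
grasp_force: 30.0
time: 4.7
position: [0.5932, 0.3124, 0.1955]
orientation: [-2.347, -2.088, 0.002]
wrist_force: [0.6, -0.2, -1.7]
grip_width: 0.0178
grasp_force: 30.0
time: 5.2
position: [0.5943, 0.3128, 0.3068]
orientation: [2.347, 2.087, 0.005]
wrist_force: [-0.1, 0.8, -1.8]
grip_width: 0.0182
grasp_force: 30.0
t 5.2 pos [0.5943 0.3128 0.3068] F [-0.1   0.77 -1.82] w 0.018185304330384115 29.968940019607544
turn [ 0.003 -0.001 -0.149] shift [-0.379   0.0382  0.0013]
```

```bash
python3 -m creep '[[0,0,-0.03,-0.035,0.004,0,0.01],[0,0,-0.06,-0.075,0.008,0,0.01],[0,0,-0.09,-0.115,0.012,0,0.01],[0,0,-0.12,-0.155,0.016,0,0.01],[0,0,-0.149,-0.195,0.02,0,0.01]]'; python3 -c "
from h import *
go(.588,-.068,.305,1.603)"
```

```text
time: 5.7
position: [0.5897, 0.115, 0.303]
orientation: [-2.183, -2.257, 0.004]
wrist_force: [0.4, 0.3, -1.5]
grip_width: 0.018
grasp_force: 30.0
t 5.7 pos [0.5897 0.115  0.303 ] F [ 0.44  0.35 -1.53] w 0.017997378910323693 29.995128214359283
turn [-0.003  0.     0.001] shift [-0.1828 -0.0078 -0.0019]
```

```bash
python3 -m creep '[[0,0,0,-0.04,-0.002,-0.001,0.01],[0,0,0,-0.08,-0.004,-0.002,0.01],[0,0,0,-0.12,-0.005,-0.002,0.01],[0,0,0,-0.155,-0.006,-0.002,0.01],[0,0,0,-0.181,-0.008,-0.002,0.01]]'; python3 -m creep '[[0,0,0,0,0,0,0.01],[0,0,0,0,0,0,0.01],[0,0,0,0,0,0,0.01],[0,0,0,0,0,0,0.01],[0,0,0,0,0,0,0.01]]'; python3 -c "
from h import *
import cv2,pickle
s=arm.get_state();im=arm.camera('wrist');cv2.imwrite('pics/w3.png',im);pickle.dump(s,open('s3.pkl','wb'))
go(.588,-.068,.305,1.603)"
```

```text
time: 6.2
position: [0.5876, -0.0666, 0.305]
orientation: [-2.186, -2.254, 0.003]
wrist_force: [-0.2, -0.4, -1.1]
grip_width: 0.0178
grasp_force: 30.0
time: 6.7
position: [0.5886, -0.0635, 0.3066]
orientation: [-2.184, -2.258, 0.0]
wrist_force: [0.4, 0.1, -1.0]
grip_width: 0.0181
grasp_force: 30.0
t 6.75 pos [ 0.5886 -0.0637  0.3066] F [-0.48 -0.94 -1.61] w 0.017882686885607756 29.994098246097565
turn [-0.    -0.     0.001] shift [-0.0043 -0.0008  0.0016]
```

View pics/w3.png

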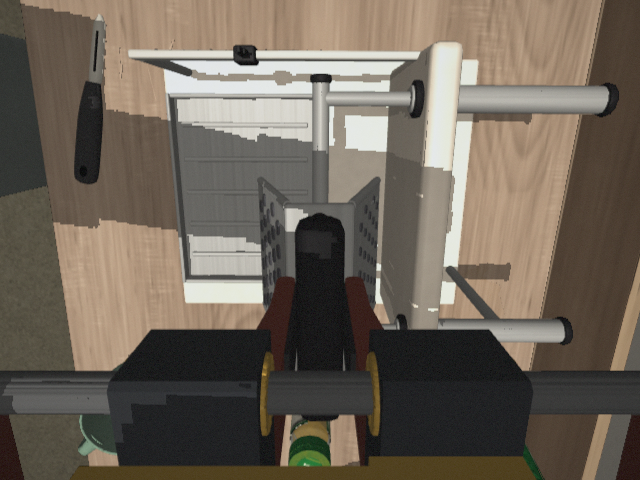

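The wrist view shows the bar at column 320, from (320,78) down to the grater, centred between the panels. The pointer clip is at about (244,54). I'll check the bar and pointer positions numerically and enlarge the pointer.

Run:
```python
from h import *
import pickle,cv2
s=pickle.load(open('s3.pkl','rb'))
for uv in((320,80),(320,185)):print('bar',wray(uv,.153,s))
print('clip',wray((244,54),.145,s))
im=cv2.imread('pics/w3.png');cv2.imwrite('pics/c3.png',cv2.resize(im[30:110,220:340],None,fx=6,fy=6,interpolation=cv2.INTER_CUBIC))
```

```text
bar [0.58596253 0.0361579  0.153     ]
bar [ 0.58844961 -0.03631834  0.153     ]
clip [0.53259559 0.05198443 0.145     ]
```

View pics/c3.png

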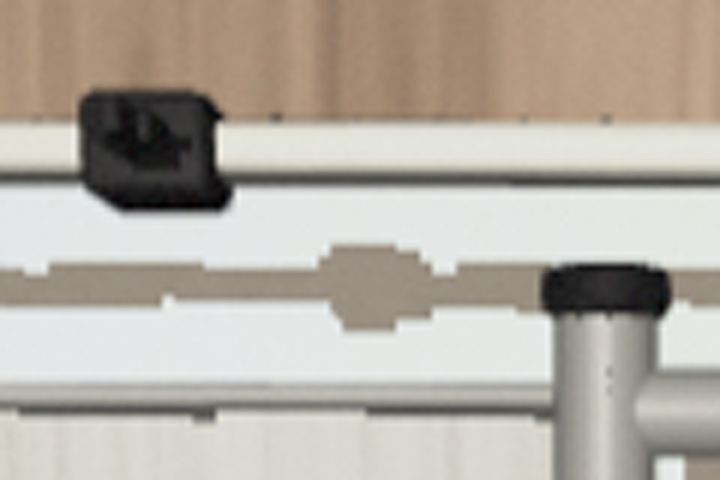

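```bash
python3 -m creep '[[0,0,0,-0.004,-0.001,0.02,0.01],[0,0,0,-0.004,-0.001,0.04,0.01],[0,0,0,-0.004,-0.001,0.06,0.01],[0,0,0,-0.004,-0.001,0.08,0.01],[0,0,0,-0.004,-0.001,0.1,0.01]]'; python3 -c "
from h import *
go(.588,-.068,.182,1.603)"
```

```text
time: 7.25
position: [0.5879, -0.0681, 0.206]
orientation: [2.185, 2.257, 0.0]
wrist_force: [-0.7, -0.7, -2.3]
grip_width: 0.0178
grasp_force: 30.0
t 7.25 pos [ 0.5879 -0.0681  0.206 ] F [-0.74 -0.74 -2.28] w 0.01779868840659126 29.994003474712372
turn [0. 0. 0.] shift [0.0001 0.0001 0.024 ]
```

```bash
python3 -m creep '[[0,0,0,0,0,0.008,0.01],[0,0,0,0,0,0.014,0.01],[0,0,0,0,0,0.019,0.01],[0,0,0,0,0,0.023,0.01],[0,0,0,0,0,0.023,0.01]]'; python3 -m creep '[[0,0,0,0,0,0.001,0.01],[0,0,0,0,0,0.001,0.01],[0,0,0,0,0,0.001,0.01],[0,0,0,0,0,0.001,0.01],[0,0,0,0,0,0.001,0.01]]'
```

```text
time: 7.75
position: [0.5878, -0.0685, 0.1837]
orientation: [2.186, 2.257, 0.0]
wrist_force: [-0.4, 0.0, -1.8]
grip_width: 0.0178
grasp_force: 30.0
time: 8.25
position: [0.5878, -0.0686, 0.1828]
orientation: [2.186, 2.257, 0.0]
wrist_force: [-0.6, -0.3, -1.6]
grip_width: 0.0179
grasp_force: 30.0
```

```bash
for i in 1 2; do python3 -m creep '[[0,0,0,0,0,0.001,0.01],[0,0,0,0,0,0.001,0.01],[0,0,0,0,0,0.001,0.01],[0,0,0,0,0,0.001,0.01],[0,0,0,0,0,0.001,0.01]]'|grep -E 'pos|wrist'; done
```

```text
position: [0.5879, -0.0686, 0.1824]
wrist_force: [-2.8, 1.0, 5.3]
position: [0.588, -0.0686, 0.1823]
wrist_force: [-5.9, 1.1, 12.9]
```

```bash
python3 -m creep '[[0,0,0,0,0,-0.0015,0.01],[0,0,0,0,0,-0.0015,0.01],[0,0,0,0,0,-0.0015,0.022],[0,0,0,0,0,-0.0015,0.03],[0,0,0,0,0,-0.0015,0.045]]'; python3 -m creep '[[0,0,0,0,0,0,0.045],[0,0,0,0,0,0,0.045],[0,0,0,0,0,-0.01,0.045],[0,0,0,0,0,-0.03,0.045],[0,0,0,0,0,-0.05,0.045]]';python3 -m creep '[[0,0,0,0,0,-0.02,0.05],[0,0,0,0,0,-0.04,0.05],[0,0,0,0,0,-0.06,0.05],[0,0,0,0,0,-0.07,0.05],[0,0,0,0,0,-0.07,0.05]]'; python3 -c "
from h import *
import cv2,pickle
s=arm.get_state();im=arm.camera('wrist');cv2.imwrite('pics/w4.png',im);pickle.dump(s,open('s4.pkl','wb'))
sc=arm.camera('scene');cv2.imwrite('pics/c4.png',np.hstack([cv2.resize(im,(400,300)),cv2.resize(sc[125:275,265:415],(300,300))]))
go(.5922,-.2027,.27,1.603)"
```

```text
time: 9.75
position: [0.5877, -0.0686, 0.1819]
orientation: [-2.185, -2.257, 0.0]
wrist_force: [-0.3, -0.4, 0.9]
grip_width: 0.0347
grasp_force: 0.0
time: 10.25
position: [0.5876, -0.0686, 0.2331]
orientation: [-2.185, -2.256, 0.0]
wrist_force: [0.0, 0.1, 0.8]
grip_width: 0.0448
grasp_force: 0.0
time: 10.75
position: [0.5885, -0.0687, 0.3042]
orientation: [2.184, 2.255, 0.003]
wrist_force: [0.9, 0.0, -0.4]
grip_width: 0.0502
grasp_force: 0.0
t 10.85 pos [ 0.5874 -0.0685  0.3018] F [0.09 0.1  0.13] w 0.049837915071068405 0.0
turn [-0. -0. -0.] shift [-0.1343  0.0005  0.0318]
```

View pics/c4.png

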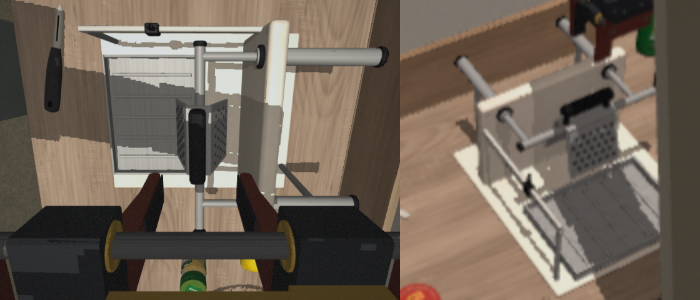

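The grater hangs squarely on the bar, released. I'll work out the pointer's offset from the saved frames, using one enlarged view.

Run:
```python
from h import *
import pickle,cv2
s=pickle.load(open('s3.pkl','rb'));yaw=.0318;o=np.array([.5885,-.0680])
def loc(P):
    d=P[:2]-o;c,n=np.cos(yaw),np.sin(yaw);return np.round([c*d[0]+n*d[1],-n*d[0]+c*d[1]],4)
for z in(.132,.137,.142):print(z,loc(wray((220+148/6,30+130/6),z,s)))
print('barend',loc(wray((220+606/6,30+300/6),.15,s)))
print('scene tip',loc(ray(cr(458,351),.157)))
a=cv2.imread('pics/w4.png');b=cv2.imread('pics/scene0.png')
f=lambda i,s:cv2.resize(i,None,fx=s,fy=s,interpolation=cv2.INTER_CUBIC)
cv2.imwrite('pics/c5.png',np.hstack([f(a[25:85,220:270],8),f(b[205:235,315:340],16)]))
```

```text
0.132 [-0.0537  0.1251]
0.137 [-0.0529  0.1243]
0.142 [-0.052   0.1236]
barend [0.0015 0.1044]
scene tip [-0.0592  0.1246]
```

View pics/c5.png

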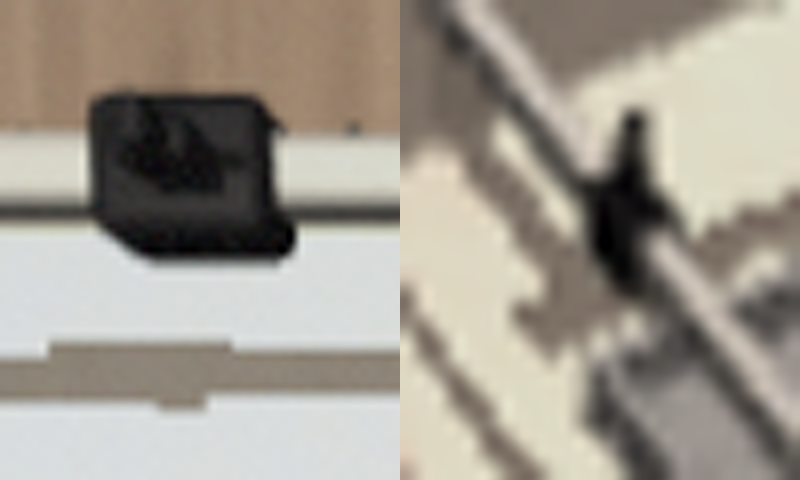

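```bash
python3 -m creep '[[0,0,0,-0.03,0,0,0.07],[0,0,0,-0.06,0,0,0.07],[0,0,0,-0.09,0,0,0.07],[0,0,0,-0.12,0,0,0.07],[0,0,0,-0.134,0.001,0,0.07]]'; python3 -c "
from h import *
go(.5922,-.2027,.170,1.603)"
```

```text
time: 11.35
position: [0.5923, -0.2044, 0.3007]
orientation: [-2.186, -2.254, 0.002]
wrist_force: [-0.1, 1.0, 0.8]
grip_width: 0.0699
grasp_force: 0.0
t 11.35 pos [ 0.5923 -0.2044  0.3007] F [-0.11  0.96  0.83] w 0.06991167021686674 0.0
turn [-0.002 -0.001 -0.002] shift [0.0016 0.0002 0.1307]
```

The pointer tip is at about (236,38) in wrist frame w4 and at (329.6,212.2) in the scene.

Run:
```python
from h import *
import pickle
yaw=.0318;o=np.array([.5885,-.0680])
def loc(P):
    d=P[:2]-o;c,n=np.cos(yaw),np.sin(yaw);return np.round([c*d[0]+n*d[1],-n*d[0]+c*d[1]],4)
s=pickle.load(open('s4.pkl','rb'))
print(loc(wray((220+132/8,25+108/8),.157,s)),'clip',loc(wray((220+181/8,25+155/8),.137,s)))
print('scene',loc(ray((329.6,212.2),.157)))
# constrained fit: x with y=.121
for x in(-.052,-.055,-.058,-.061):
    c,n=np.cos(yaw),np.sin(yaw);print(x,proj([o[0]+c*x-n*.121,o[1]+n*x+c*.121,.157]))
print('barend',loc(ray(cr(440,292),.15)))
```

```text
[-0.0536  0.1239] clip [-0.0531  0.1235]
scene [-0.0576  0.1233]
-0.052 [329.27157951 210.55198622]
-0.055 [329.83461552 211.25533152]
-0.058 [330.39897573 211.96033102]
-0.061 [330.96466481 212.66699055]
barend [0.0003 0.1037]
```

```bash
python3 -m creep '[[0,0,0,0,0,0.03,0.07],[0,0,0,0.001,0,0.06,0.07],[0,0,0,0.001,0,0.09,0.07],[0,0,0,0.001,0,0.1,0.07],[0,0,0,0.001,0,0.1,0.07]]'; python3 -m creep '[[0,0,0,0,0,0.01,0.07],[0,0,0,0,0,0.02,0.07],[0,0,0,0,0,0.029,0.07],[0,0,0,0,0,0.029,0.07],[0,0,0,0,0,0.029,0.07]]'; python3 -c "
from h import *
go(.5922,-.2027,.170,1.603)"
```

```text
time: 11.85
position: [0.5919, -0.2007, 0.2002]
orientation: [-2.183, -2.254, 0.003]
wrist_force: [-0.5, 0.3, 1.0]
grip_width: 0.0705
grasp_force: 0.0
time: 12.35
position: [0.593, -0.2015, 0.1732]
orientation: [-2.186, -2.257, 0.0]
wrist_force: [-0.2, 0.4, -0.2]
grip_width: 0.0701
grasp_force: 0.0
t 12.35 pos [ 0.593  -0.2015  0.1732] F [-0.24  0.44 -0.2 ] w 0.07011451996994304 0.0
turn [-0. -0. -0.] shift [-0.0012 -0.0009  0.0032]
```

```bash
python3 -m creep '[[0,0,0,0,-0.001,0.002,0.05],[0,0,0,0,-0.001,0.002,0.03],[0,0,0,0,-0.001,0.002,0.022],[0,0,0,0,-0.001,0.002,0.015],[0,0,0,0,-0.001,0.002,0.012]]' 40;  python3 -m creep '[[0,0,0,0,0,0,0.01],[0,0,0,0,0,0,0.01],[0,0,0,0,0,0,0.01],[0,0,0,0,0,0,0.01],[0,0,0,0,0,0,0.01]]'
```

```text
time: 12.85
position: [0.5921, -0.2015, 0.1713]
orientation: [2.185, 2.257, 0.0]
wrist_force: [-0.3, -0.7, 0.1]
grip_width: 0.0333
grasp_force: 0.0
time: 13.35
position: [0.5924, -0.2015, 0.1712]
orientation: [2.185, 2.256, 0.001]
wrist_force: [3.7, 1.3, -0.8]
grip_width: 0.0193
grasp_force: 40.0
```

Knob gripped at 19.3 mm. Pulling gently.

```bash
python3 -m creep '[[0,0,0,0,-0.001,0,0.01],[0,0,0,0,-0.004,0,0.01],[0,0,0,0,-0.008,0,0.01],[0,0,0,0,-0.012,0,0.01],[0,0,0,0,-0.016,0,0.01]]'|grep -E 'pos|wrist|wid'; python3 -m creep '[[0,0,0,0,-0.004,0,0.01],[0,0,0,0,-0.008,0,0.01],[0,0,0,0,-0.012,0,0.01],[0,0,0,0,-0.016,0,0.01],[0,0,0,0,-0.02,0,0.01]]'|grep -E 'pos|wrist|wid'; python3 -m creep '[[0,0,0,0,-0.004,0,0.01],[0,0,0,0,-0.008,0,0.01],[0,0,0,0,-0.011,0,0.01],[0,0,0,0,-0.014,0,0.01],[0,0,0,0,-0.016,0,0.01]]'|grep -E 'pos|wrist|wid'; python3 -c "
from h import *
s=arm.get_state();d=s['position'][:2]-np.array([.5924,-.2015]);print(d@[np.cos(.0318),np.sin(.0318)])"
```

```text
position: [0.5757, -0.202, 0.1713]
wrist_force: [4.9, 1.1, -1.7]
grip_width: 0.0193
position: [0.5559, -0.2026, 0.1713]
wrist_force: [5.7, 1.4, -0.9]
grip_width: 0.0194
position: [0.54, -0.203, 0.1713]
wrist_force: [6.4, 1.6, -3.2]
grip_width: 0.0193
-0.05243160161975393
```

```bash
python3 -m creep '[[0,0,0,0,-0.001,0,0.01],[0,0,0,0,-0.002,0,0.01],[0,0,0,0,-0.003,0,0.01],[0,0,0,0,-0.004,0,0.01],[0,0,0,0,-0.004,0,0.01]]'; python3 -m creep '[[0,0,0,0,0,0,0.01],[0,0,0,0,0,0,0.01],[0,0,0,0,0,0,0.01],[0,0,0,0,0,0,0.01],[0,0,0,0,0,0,0.01]]'|grep -E 'pos|wrist|wid'; python3 -c "
from h import *
import cv2
s=arm.get_state();d=s['position'][:2]-np.array([.5924,-.2015]);print(d@[np.cos(.0318),np.sin(.0318)])
im=arm.camera('scene');cv2.imwrite('pics/s6.png',im);cv2.imwrite('pics/c6.png',cv2.resize(im[180:255,305:405],None,fx=8,fy=8,interpolation=cv2.INTER_CUBIC))"
```

```text
time: 15.35
position: [0.536, -0.2032, 0.1712]
orientation: [2.186, 2.256, 0.001]
wrist_force: [5.0, 2.4, -2.8]
grip_width: 0.0194
grasp_force: 40.0
position: [0.5361, -0.2032, 0.1713]
wrist_force: [4.1, 0.6, -2.3]
grip_width: 0.0191
-0.05635950191786946
```

View pics/c6.png

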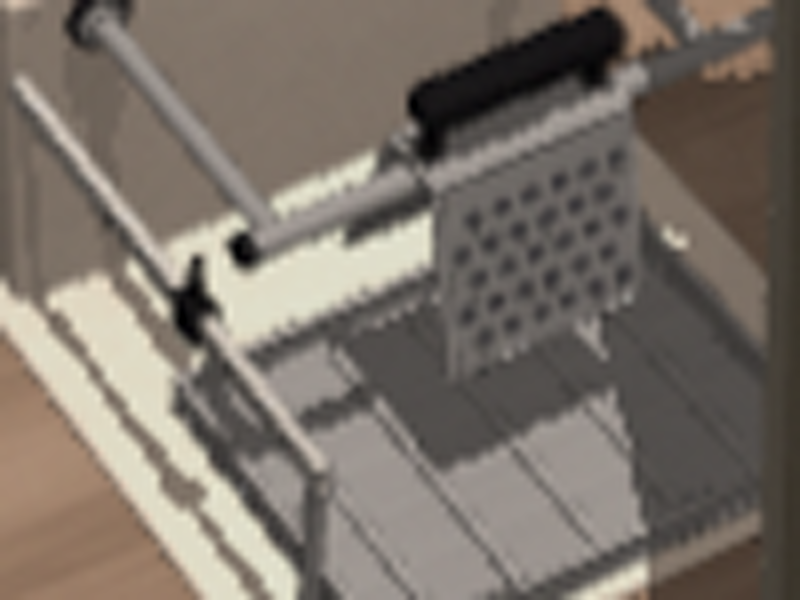

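The grater hangs on the pulled-out bar. The bar end is at crop (243,249) and the pointer tip at (197,259).

Run:
```python
from h import *
yaw=.0318;o=np.array([.5879,-.0677]);c,n=np.cos(yaw),np.sin(yaw)
def loc(P):
    d=P[:2]-o;return np.round([c*d[0]+n*d[1],-n*d[0]+c*d[1]],4)
f=lambda x,y:(305+x/8,180+y/8)
print('barend',loc(ray(f(243,249),.15)),'tip',loc(ray(f(197,257),.157)),loc(ray(f(197,262),.157)))
C=lambda x,y,z:np.round((proj([o[0]+c*x-n*y,o[1]+n*x+c*y,z])-[305,180])*8)
print('pred barend',C(-.0564,.106,.15),'pred tip',C(-.0564,.121,.157),C(-.06,.121,.157))
s=arm.get_state();print(s['time'],s['grasp_force'])
```

```text
barend [-0.0563  0.104 ] tip [-0.0569  0.1228] [-0.0588  0.124 ]
pred barend [238. 251.] pred tip [201. 254.] [206. 261.]
15.9 39.99940439534839
```

```bash
python3 -c "
from rig import arm
print(arm.finish_job())"
```

```text
the job is handed in; nothing more can be done
None
```

The grater hangs released on the bar, and the rail is held by its knob about 56 mm out, within about 2 mm of the pointer by my camera measurements; the job is handed in, but no verdict came back.

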